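# Shut and lock the control box cover and hold it on its new seal

## Task

Close the control box on the bench: swing its hinged grey cover down onto the frame and, keeping it pressed home, turn the red quarter-turn wing clockwise until the white slot line on it aligns with the two white marks on the cover, so that it locks. A new seal has just been glued round the frame and the lock has some play, so then let go of the wing and press with the fingers on the cover itself until it lies flush on the frame; the program finishes while still holding the cover pressed down there. Leave the paint tin, screwdriver and tape measure around the box where they are.

Things in the scene. Friction and masses are not known exactly. Their poses are not given: they have to be found in the camera images.
- control_box: grey steel box screwed to the bench, 200 (x) x 260 (y) mm, open on top, its frame with a black seal ending 87 mm above the bench. Origin: centre of its underside, on the bench; z up. Hinge axis of the cover: parallel to the box's y, at x = +105 mm, z = 87 mm in the box's frame; the lock is on the -x side, towards the robot
- cover (a joint): angle of the cover in rad: 0 = flush on the frame, grows as it opens upward (at most 1.5). The cover is a flat grey slab 204 x 264 x 8 mm, 0.2 kg, reaching 207 mm from the hinge axis; shut, its top face is 95 mm above the bench. A friction hinge (0.30 N m) keeps it where it is left
- plunger (a joint): white spring plunger of the cover switch, in the box's lock-side corner at -y; travel in m, 0 = out, 0.007 = pressed by the shut cover. It lifts an unlocked cover to about 0.045 rad; pressing the cover from there fully to 0 takes about 6 N at the wing or 10 N at cover_middle
- cover_edge (a point): point on the cover's outer face (its top face when shut), in the middle of its free edge, 200 mm from the hinge axis, 7 mm from the edge. Axes of the cover: z is the outward normal of the face, y along the hinge, -x from hinge to free edge
- cover_middle (a point): point on the cover's outer face near its middle, 110 mm from the hinge axis and 62 mm from the wing's axis: a clear flat place to press. Same axes as cover_edge
- wing (a joint): turn of the lock in rad, clockwise from above: near 0 = open, bar parallel to the hinge; 1.57 = locked, slot line along the box's x, in line with the marks; stop at 1.63. Stiff (0.06 N m), stays where left. Its cam tongue under the cover passes below the frame's flange only with the cover pressed home (below 0.015 rad), else it strikes it. Locked, the cover can rise 0.017 rad (3 mm play)
- wing_grip (a point): point in the red wing on its turning axis, 14 mm above the cover's outer face, 172 mm from the hinge axis, mid-width. The wing is a bar 36 mm long (this frame's y, white slot line on top), 10 mm wide (x), its top 26 mm above the cover, standing on a red disc 36 mm across and 4 mm high that turns with it. z is the outward turning axis
- tin: bystander: paint tin, 80 mm across, 100 mm high; origin at the centre of its underside
- screwdriver: bystander: screwdriver with yellow handle, 190 mm long, lying on the bench along its x; origin underneath it
- tape: bystander: yellow tape measure, 65 x 34 x 62 mm; origin at the centre of its underside

How it is judged:
By the outcome, as a careful person would: the job done as asked, in the order asked, and still so for the second after the job is handed in, while the arm keeps its last pose, push and grip.
It also fails if it takes over 61 s, if anything falls off the work surface, if the arm or the gripper's body presses on something with over 40 N, if the wrist force passes 120 N, or if a joint passes its speed limit or range.

## Robot

A 6-joint arm with a two-finger parallel gripper is mounted at the origin on the work surface. World frame = base frame: x ahead of the robot, y to its left, z up, the work surface at z = 0. Lengths are in m, angles in rad, forces in N, time in s.
With the tool pointing down it reaches from about 0.325 to 0.9 m from the base axis. Payload 3.5 kg.
Tool frame: the origin (TCP) lies on the centre line of the jaws, within the pads' length; the fingertips stand 19 mm ahead of it and the grasp point (between the pads) is the TCP; z points along the fingers, y is the direction in which the jaws open and shut (so a half turn about z gives the same grasp; the last joint's range is limited). The gripper opens to 85 mm and grips with 20 to 120 N. Pads are 22 mm wide; open, the fingers measure 114 mm over their backs; the gripper's body (76 mm by 85 mm) begins 54 mm behind the grasp point. The pads swing forward as they close: fully open they stand 13 mm farther back than shut.
Start: joints at [1.074, 0.276, -0.026, 1.268, 0, 1.467], TCP at [0.24, 0.577, 0.25] pointing down, gripper open.
Joint ranges: [-3.12, 3.12], [-0.85, 1.88], [-1.08, 1.24], [-1.95, 2.15], [-1.57, 1.53], [-3.14, 3.14]. Speed limits (rad/s): [2.57, 2.57, 3.14, 3.14, 3.14, 3.14].

## Interface

Orientations are given as a 3x3 rotation matrix whose columns are the frame's x, y, z axes.
In Python, from plant import bot, eyes, workorder, models gives the robot as it stands.
- The arm moves only by the tool carry_out, never from a script. Its argument "deltas" is one flat list of numbers, 4 for each row, row after row: the shift along the tool's x, y, z in m, then the turn about the tool's z in rad. A call has 1 to 10 rows; each row shifts and turns the pose as measured when the row begins, along the tool's axes as they then stand; what a row does not reach is not made up. A row lasts 1/12 s, in which the tool goes at most 41.7 mm and 7.16 degrees, less where a joint would pass 70% of its speed; a pose out of reach is approached as far as the arm can. A call is refused whole if a number of a shift passes 0.0417 or a number of a turn 0.125, either way. A call with a gripper value outside its range is refused whole. "hand" is the opening, from 0 (shut) to 1 (fully open), set as the call begins (left out, the last holds). The fingers move at their own pace and stop on an object; "force" is the grip in N (left out, the last holds). Time passes only in rows, so rows that do not move let the fingers close. It gives the time, the measured TCP pose, the force and the opening at its end, in the units of the state.
- bot.get_state(): the state, without advancing time (a new reading comes with each control period).
- eyes.get_image(name): name is "scene" or "side" or "wrist"; returns (picture, depth): 384x512x3 uint8, red, green, blue; 384x512 float32, m along the optical axis (not along the pixel's ray), 0 where there is no reading.
- eyes.camera_params(name): a dict with "fx", "fy", "cx", "cy" (pixels), "k1" (the pictures are not rectified: a ray, as slopes to the right and down, at radius r is drawn at 1 + k1 r^2 times it, then the intrinsics apply), "cam_to_world" (4x4, takes a point from camera to world coordinates). Camera axes: x right, y up, looking along -z (the intrinsics and any distortion apply to the point x, -y, -z); pixel columns grow to the right and rows downward; lengths in m; the calibration is good to about 2 mm. A picture is of the moment at which its call begins: read the wrist's pose just before it. camera_params takes no time and is no camera call; for the wrist camera it gives the pose at the moment of the call.
- workorder.close_job(): hands the job in, once; it reports no verdict.
Trained networks look in the newest picture that a camera, given by its name, has taken for a name from the list of things; names that differ only in an ending like _2 or _b are one class to them, and where a whole thing is asked for, a point or a joint stands for the part that bears it (a point fixed in the world has none). Each returns a list of dicts, best first, with "confidence" (0 to 1); they miss things now and then, are a little off and sometimes report something else, mostly with a low value. They report only what shows in the picture. A call takes as long as a camera call.
- models.spot_in(target, camera): "rect" ([left, top, width, height] in pixels, round what is visible of it).
- models.landmark_of(target, camera): "location" ([row, column] in pixels: a listed point, or the origin of a listed thing).
The state is a dict: "time_s": time; "joint_pos": joint angles; "qd": joint speeds; "joint_torque": joint torques, N m; "tcp_pos": TCP position; "eef_rot": TCP orientation; "force": force on the tool from outside, world axes, zero at the start; "torque": the same for the moment, N m; "width": opening from 0.0 (shut) to 1.0 (fully open).
Only numpy, scipy, OpenCV 4.12 (cv2) and the standard library are available. Lean on these libraries where they do the work, as an engineer would, in place of code of your own. Each camera call takes 0.05 s, during which the arm holds its last target.

## Working session

There is one attempt and no reset: what is moved stays moved. The work goes in short steps, Python scripts to look and compute and a tool call to move; the robot and the scene stay as the last step left them, time stands still between calls to the robot, and variables do not carry over. Pictures are saved under pics/ and viewed, and the job is handed in when it is done.

Besides the shell and the picture viewer there is one more tool, called after ">>>" by a JSON object that holds its "api" and its "payload". carry_out: Moves the arm, as the interface text tells. Its arguments: {"type":"object","properties":{"deltas":{"type":"array","items":{"type":"number"}},"hand":{"type":"number"},"force":{"type":"number"}},"required":["deltas"]}

```bash
mkdir -p pics; ls; cat > h.py <<'E'
import numpy as np, cv2
from plant import bot, eyes, workorder, models
def snap(name,fn):
    p=eyes.camera_params(name); im,d=eyes.get_image(name)
    cv2.imwrite('pics/'+fn,im[:,:,::-1]); np.savez('pics/'+fn+'.npz',im=im,d=d,**{k:np.array(v) for k,v in p.items()})
    return im,d,p
def px2w(r,c,z,p):
    xd=(c-p['cx'])/p['fx']; yd=(r-p['cy'])/p['fy']
    x,y=xd,yd
    for _ in range(20):
        s=1+p['k1']*(x*x+y*y); x,y=xd/s,yd/s
    T=np.array(p['cam_to_world']); return (T@np.array([x*z,-y*z,-z,1]))[:3]
def cloud(d,p):
    rr,cc=np.mgrid[:d.shape[0],:d.shape[1]]
    xd=(cc-p['cx'])/p['fx']; yd=(rr-p['cy'])/p['fy']; x,y=xd,yd
    for _ in range(20):
        s=1+p['k1']*(x*x+y*y); x,y=xd/s,yd/s
    P=np.stack([x*d,-y*d,-d,np.ones_like(d)],-1)
    return (P@np.array(p['cam_to_world']).T)[...,:3]
def st():
    s=bot.get_state(); print('t',s['time_s'],'tcp',np.round(s['tcp_pos'],4),'F',np.round(s['force'],2),'w',np.round(s['width'],3)); print(np.round(s['eef_rot'],4).tolist(), np.round(s['joint_pos'],3)); return s
E
python3 - <<'E'
from h import *
st()
for n in ['scene','side','wrist']:
    im,d,p=snap(n,n+'0.png'); print(n,{k:np.round(v,3).tolist() for k,v in p.items()})
    for t in ['cover_edge','cover_middle','wing_grip','control_box','tin','screwdriver','tape']:
        for m in models.landmark_of(t,n)[:1]:
            r,c=m['location']; z=d[int(r),int(c)]; print(n,t,m['confidence'],r,c,np.round(px2w(r,c,z,p),3))
E
```

```text
pics
t 0.0 tcp [0.2395 0.5765 0.2491] F [ 1.43 -0.08  0.57] w 0.996
[[-0.9235, 0.3837, -0.0011], [0.3837, 0.9234, -0.0021], [0.0002, -0.0023, -1.0]] [ 1.074  0.277 -0.028  1.268 -0.     1.467]
scene {'fx': 395.752, 'fy': 395.752, 'cx': 256.217, 'cy': 187.249, 'k1': -0.082, 'cam_to_world': [[0.186, -0.838, 0.513, 1.057], [0.983, 0.158, -0.097, -0.069], [0.0, 0.522, 0.853, 0.957], [0.0, 0.0, 0.0, 1.0]]}
scene cover_edge 0.9 186.8 163.1 [ 0.594 -0.181  0.249]
scene cover_middle 0.68 221.7 181.2 [ 0.644 -0.159  0.176]
scene wing_grip 0.7 200.3 169.8 [ 0.627 -0.169  0.246]
scene control_box 0.97 238.8 182.1 [ 0.673 -0.164  0.149]
scene tin 0.62 186.6 250.8 [0.504 0.021 0.044]
scene screwdriver 0.87 269.1 63.2 [ 0.633 -0.492  0.002]
scene tape 0.92 255.7 101.8 [ 0.639 -0.373  0.058]
side {'fx': 358.665, 'fy': 358.665, 'cx': 249.093, 'cy': 189.475, 'k1': 0.003, 'cam_to_world': [[0.895, 0.284, -0.345, 0.133], [-0.447, 0.585, -0.677, -0.738], [0.009, 0.759, 0.651, 0.832], [0.0, 0.0, 0.0, 1.0]]}
side cover_edge 0.98 182.3 310.8 [ 0.608 -0.163  0.236]
side cover_middle 0.98 194.3 319.2 [ 0.616 -0.194  0.215]
side wing_grip 0.66 178.8 313.7 [ 0.618 -0.16   0.242]
side tin 0.6 217.1 234.1 [ 0.453 -0.01   0.038]
side screwdriver 0.68 334.8 385.0 [ 0.616 -0.508  0.021]
side tape 0.73 300.9 353.6 [ 0.595 -0.412  0.043]
wrist {'fx': 343.153, 'fy': 343.153, 'cx': 254.445, 'cy': 193.687, 'k1': -0.094, 'cam_to_world': [[0.383, -0.872, -0.305, 0.161], [0.924, 0.362, 0.126, 0.611], [0.001, -0.33, 0.944, 0.373], [0.0, 0.0, 0.0, 1.0]]}
```

View pics/scene0.png

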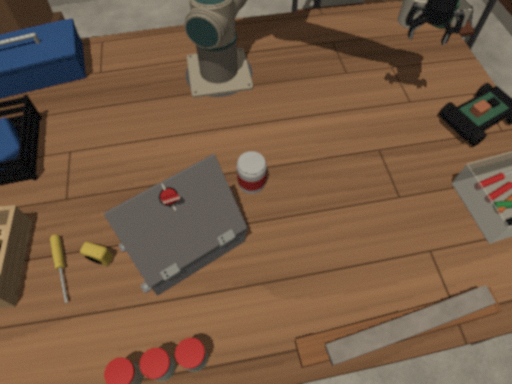

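View pics/side0.png

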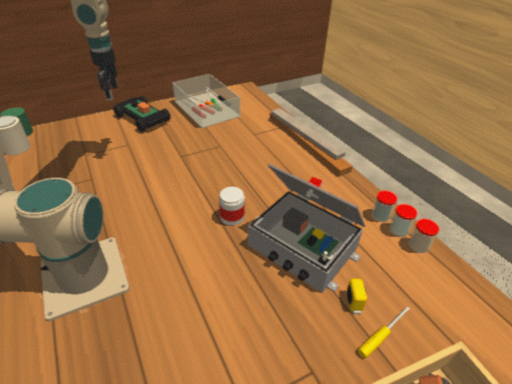

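The scene view shows the cover's outer face round (180,220), the wing at (168,197) and the hinge on the lower right edge. The side view shows the cover partly open, hinged on the far side. Next I'll fit the geometry.

```bash
python3 - <<'E'
from h import *
def load(n):
    q=np.load(f'pics/{n}0.png.npz'); return q['im'],q['d'],{k:q[k] for k in ['fx','fy','cx','cy','k1','cam_to_world']}
im,d,p=load('scene'); W=cloud(d,p)
m=np.zeros(d.shape,np.uint8); cv2.fillPoly(m,[np.array([[112,214],[208,165],[238,225],[155,278]])],1)
hsv=cv2.cvtColor(im,cv2.COLOR_RGB2HSV)
mm=(m>0)&(d>0)&(hsv[...,1]<50)
P=W[mm]
for _ in range(6):
    c=np.median(P,0) if _==0 else P.mean(0); n=np.linalg.svd(P-P.mean(0),full_matrices=False)[2][2]; n*=np.sign(n[2])
    r=(P-P.mean(0))@n; P=P[abs(r)<max(2*r.std(),.003)]
print(len(P),'n',n,'c',P.mean(0),'tilt',np.arccos(n[2]),'std',r.std())
c=P.mean(0)
# horizontal hinge dir
h=np.cross(n,[0,0,1]);h/=np.linalg.norm(h); u=np.cross(n,h); u*=np.sign(u[2]) # up slope
print('h',h,'u',u)
# extents: all pixels close to plane
rr=(W-c)@n; near=(abs(rr)<.005)&(d>0)&(np.linalg.norm(W-c,axis=-1)<.25)&(W[...,2]>.07)
Q=W[near]-c; print('u ext',np.percentile(Q@u,[0,.5,1,5,95,99,99.5,100]),'h ext',np.percentile(Q@h,[0,.5,1,5,95,99,99.5,100]))
# red
red=(hsv[...,1]>120)&((hsv[...,0]<8)|(hsv[...,0]>172))&(m>0); R=W[red&(d>0)]
print('red n',len(R),'mean',R.mean(0),'off',np.percentile((R-c)@n,[0,50,100]),'u',((R-c)@u).mean(),'h',((R-c)@h).mean())
rc=np.argwhere(red); print(rc.min(0),rc.max(0))
cv2.imwrite('pics/crop0.png',cv2.resize(im[140:310,90:260,::-1],None,fx=3.5,fy=3.5,interpolation=cv2.INTER_CUBIC))
# side camera: top frame points at z~.087
im,d,p=load('side'); W=cloud(d,p)
k=(d>0)&(abs(W[...,2]-.085)<.006)&(abs(W[...,0]-.65)<.25)&(abs(W[...,1]+.17)<.25)
F=W[k][:,:2]; print(len(F),cv2.minAreaRect(F.astype(np.float32)), cv2.boxPoints(cv2.minAreaRect(F.astype(np.float32))))
cv2.imwrite('pics/crop0s.png',cv2.resize(im[150:330,210:420,::-1],None,fx=3.2,fy=3.2,interpolation=cv2.INTER_CUBIC))
E
```

```text
6949 n [0.73347723 0.3195855  0.59989687] c [ 0.64426051 -0.16503441  0.17866801] tilt 0.9274241238033327 std 0.0012807888511425166
h [ 0.39944326 -0.91675792  0.        ] u [-0.54996021 -0.23962476  0.80007734]
u ext [-0.11261858 -0.1046715  -0.10310185 -0.0933661   0.09105151  0.09763338
  0.09826967  0.10001589] h ext [-0.13890769 -0.13663968 -0.13494376 -0.12338549  0.11385321  0.1232563
  0.1244228   0.12621346]
red n 198 mean [ 0.61094614 -0.17247427  0.23974684] off [-0.00174547  0.00490645  0.02802641] u 0.06897214434297134 h -0.006486650349631822
[188 160] [204 178]
1910 ((0.6487400531768799, -0.19609349966049194), (0.3215266764163971, 0.5766789317131042), 70.85916900634766) [[ 0.3236284  -0.25342512]
 [ 0.86842597 -0.4425131 ]
 [ 0.9738517  -0.13876188]
 [ 0.42905414  0.05032611]]
```

View pics/crop0.png

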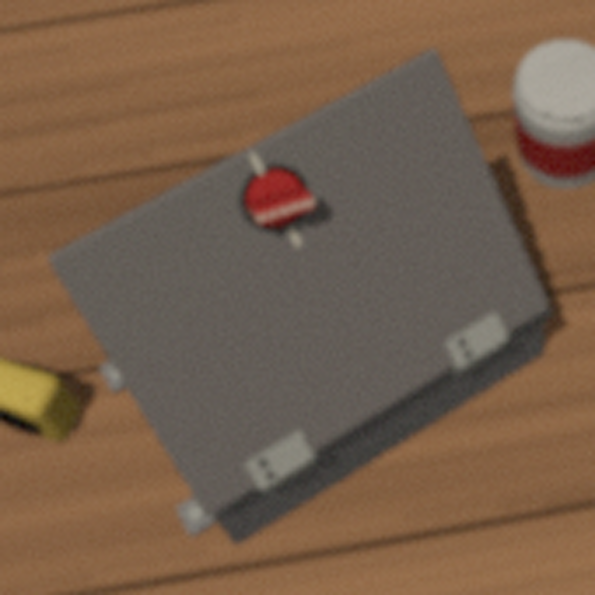

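View pics/crop0s.png

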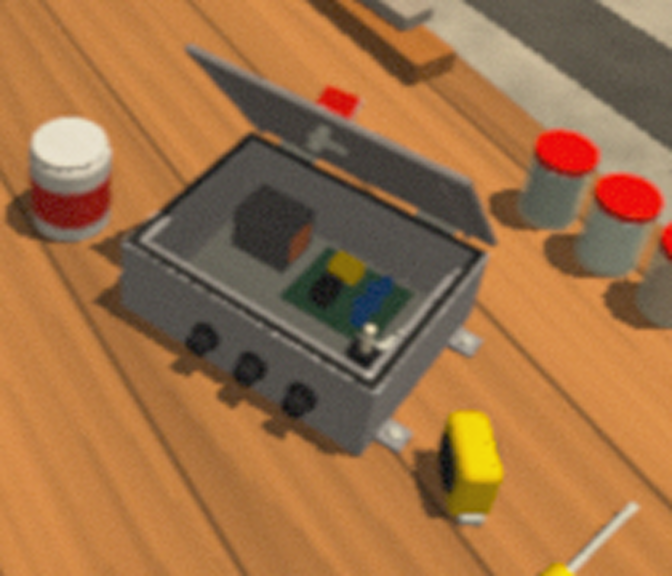

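```bash
cat >> h.py <<'E'
HG=np.array([.6954,-.1362,.0875]); BX=np.array([.9168,.3994,0]); BY=np.array([-.3994,.9168,0]); BZ=np.array([0,0,1.])
def box(x,y,z): return HG+x*BX+y*BY+np.array([0,0,z-HG[2]])   # x rel hinge
def face(s,y,th): return HG+(-s*np.cos(th)+.008*np.sin(th))*BX+y*BY+(s*np.sin(th)+.008*np.cos(th))*BZ
def deltas(target,R,pos): return np.array(R).T@(np.array(target)-np.array(pos))
E
python3 - <<'E'
from h import *
s=st(); R=s['eef_rot'];p=s['tcp_pos']
print('up', deltas(box(-.05,.05,.36),R,p))
th=np.arange(.95,.03,-.06)
yaw=.411; y=np.array([np.cos(yaw),np.sin(yaw),0]); z=np.array([0,0,-1.]); x=np.cross(y,z); Rn=np.stack([x,y,z],1)
pts=[face(.165,.05,t)+.016*BX+.019*BZ for t in th]
for t,a,b in zip(th,pts,pts[1:]+[pts[-1]]): print(round(t,2),np.round(a,4),np.round(Rn.T@(b-a),4))
E
```

```text
t 1.2 tcp [0.2398 0.5772 0.2504] F [-0.37  0.34 -0.55] w 1.003
[[-0.9235, 0.3837, 0.0], [0.3837, 0.9235, 0.0], [-0.0, 0.0, -1.0]] [ 1.074  0.276 -0.026  1.268 -0.     1.467]
up [-0.62372123 -0.48529808 -0.10965319]
0.95 [ 0.6081 -0.1197  0.2454] [ 0.     -0.0082  0.0056]
0.89 [ 0.6006 -0.123   0.2398] [ 0.     -0.0078  0.0061]
0.83 [ 0.5934 -0.1261  0.2337] [ 0.     -0.0074  0.0066]
0.77 [ 0.5866 -0.1291  0.2271] [ 0.    -0.007  0.007]
0.71 [ 0.5802 -0.1319  0.2201] [ 0.     -0.0066  0.0074]
0.65 [ 0.5741 -0.1345  0.2127] [ 0.     -0.0061  0.0078]
0.59 [ 0.5685 -0.137   0.2049] [ 0.     -0.0057  0.0081]
0.53 [ 0.5633 -0.1392  0.1968] [ 0.     -0.0052  0.0085]
0.47 [ 0.5586 -0.1413  0.1884] [ 0.     -0.0047  0.0088]
0.41 [ 0.5543 -0.1431  0.1796] [ 0.     -0.0041  0.009 ]
0.35 [ 0.5505 -0.1448  0.1706] [ 0.     -0.0036  0.0092]
0.29 [ 0.5472 -0.1462  0.1613] [ 0.     -0.003   0.0094]
0.23 [ 0.5445 -0.1474  0.1519] [ 0.     -0.0024  0.0096]
0.17 [ 0.5422 -0.1484  0.1423] [ 0.     -0.0019  0.0097]
0.11 [ 0.5405 -0.1491  0.1326] [ 0.     -0.0013  0.0098]
0.05 [ 0.5394 -0.1496  0.1227] [0. 0. 0.]
```

>>> {"api": "carry_out", "payload": {"deltas": [0,0,-0.035,0,0,0,-0.035,0,0,0,-0.035,0,-0.032,-0.025,0,0,-0.032,-0.025,0,0,-0.032,-0.025,0,0,-0.032,-0.025,0,0,-0.032,-0.025,0,0,-0.032,-0.025,0,0,-0.032,-0.025,0,0], "hand": 0, "force": 60}}

```text
time_s: 2.03
tcp_pos: [0.3817, 0.3285, 0.3598]
eef_rot: [[-0.929, 0.369, 0.003], [0.369, 0.929, 0.002], [-0.002, 0.003, -1.0]]
force: [1.3, 0.3, -1.0]
width: -0.003
```

>>> {"api": "carry_out", "payload": {"deltas": [-0.032,-0.025,0,0,-0.032,-0.025,0,0,-0.032,-0.025,0,0,-0.032,-0.025,0,0,-0.032,-0.025,0,0,-0.032,-0.025,0,0,-0.032,-0.025,0,0,-0.032,-0.025,0,0,-0.032,-0.025,0,0,-0.032,-0.025,0,0]}}

```text
time_s: 2.87
tcp_pos: [0.5883, -0.0338, 0.3633]
eef_rot: [[-0.929, 0.37, 0.012], [0.37, 0.929, 0.004], [-0.009, 0.008, -1.0]]
force: [0.3, 0.4, 0.1]
width: 0.003
```

>>> {"api": "carry_out", "payload": {"deltas": [0,0,0,0.096,0,0,0,0.096,0,0,0,0.096,0,0,0,0.096,0,0,0,0.096,0,0,0,0.096,0,0,0,0.096,0,0,0,0.096]}}

```text
time_s: 3.53
tcp_pos: [0.5932, -0.0457, 0.3608]
eef_rot: [[-0.365, 0.931, 0.011], [0.931, 0.365, 0.001], [-0.003, 0.011, -1.0]]
force: [-0.7, 0.1, -0.2]
width: 0.0
```

```bash
python3 - <<'E'
from h import *
s=st(); R=s['eef_rot'];p=s['tcp_pos']
print('to start', deltas(face(.165,.05,.93)+.05*BX+.019*BZ,R,p), 'yaw',np.arctan2(R[1][1],R[0][1]))
snap('side','side1.png'); im,d,pp=snap('wrist','wrist1.png')
E
```

```text
t 3.5333 tcp [ 0.5932 -0.0457  0.3608] F [-0.67  0.14 -0.23] w 0.0
[[-0.365, 0.931, 0.0114], [0.931, 0.365, 0.0014], [-0.0029, 0.0112, -0.9999]] [-0.187  0.18   0.082  1.461  0.004  1.01 ]
to start [-0.072807    0.01675306  0.11763764] yaw 0.3736306170115741
```

>>> {"api": "carry_out", "payload": {"deltas": [-0.025,0.006,0,-0.02,-0.025,0.006,0,-0.02,-0.025,0.006,0,0,0,0,0.03,0,0,0,0.03,0,0,0,0.03,0,0,0,0.025,0,0,0,0,0]}}

```text
time_s: 4.3
tcp_pos: [0.6458, -0.111, 0.2467]
eef_rot: [[-0.432, 0.902, 0.022], [0.902, 0.432, -0.001], [-0.011, 0.019, -1.0]]
force: [-1.1, -0.5, -0.8]
width: 0.001
```

```bash
python3 - <<'E'
from h import *
s=st(); R=s['eef_rot'];p=s['tcp_pos']
print('to start', deltas(face(.165,.05,.93)+.016*BX+.019*BZ,R,p), 'yaw',np.arctan2(R[1][1],R[0][1]))
im,d,pp=snap('scene','scene2.png')
cv2.imwrite('pics/crop2.png',cv2.resize(im[110:310,90:290,::-1],None,fx=3,fy=3,interpolation=cv2.INTER_CUBIC))
E
```

```text
t 4.3 tcp [ 0.6458 -0.111   0.2467] F [-1.14 -0.46 -0.79] w 0.001
[[-0.4316, 0.9018, 0.022], [0.902, 0.4317, -0.0013], [-0.0106, 0.0193, -0.9998]] [-0.271  0.317  0.021  1.252  0.005  0.854]
to start [ 0.00856246 -0.04060809  0.00223959] yaw 0.44644822025583664
```

View pics/crop2.png

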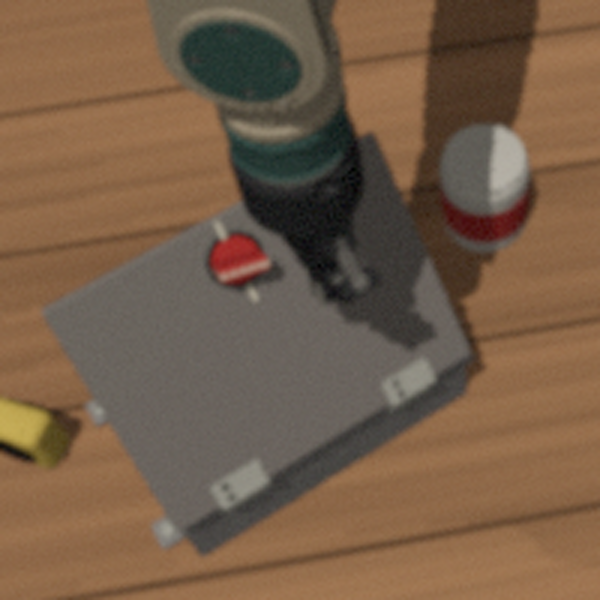

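>>> {"api": "carry_out", "payload": {"deltas": [0.003,-0.01,0,-0.012,0.003,-0.01,0,-0.012,0.003,-0.01,0.001,-0.012,0,-0.01,0.001,0,0,-0.008,0.005,0,0,-0.008,0.006,0]}}

```text
time_s: 4.85
tcp_pos: [0.5956, -0.1303, 0.2444]
eef_rot: [[-0.472, 0.881, 0.04], [0.881, 0.473, -0.006], [-0.024, 0.033, -0.999]]
force: [1.0, 1.7, -0.7]
width: 0.001
```

```bash
python3 - <<'E'
from h import *
s=st(); R=s['eef_rot'];p=s['tcp_pos']
q=np.array(p)-HG; print('box coords',q@BX,q@BY,p[2])
im,d,pp=snap('side','side3.png')
cv2.imwrite('pics/crop3.png',cv2.resize(im[120:320,210:410,::-1],None,fx=3,fy=3,interpolation=cv2.INTER_CUBIC))
E
```

```text
t 4.85 tcp [ 0.5956 -0.1303  0.2444] F [ 1.01  1.67 -0.67] w 0.001
[[-0.4721, 0.8806, 0.0403], [0.8812, 0.4727, -0.006], [-0.0244, 0.0327, -0.9992]] [-0.325  0.226 -0.105  1.2    0.007  0.754]
box coords -0.08909189782683495 0.04526680024938609 0.24439600115553592
```

View pics/crop3.png

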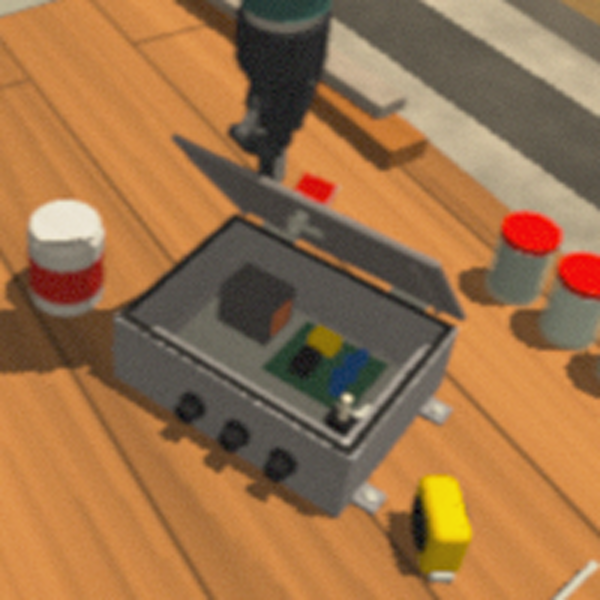

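>>> {"api": "carry_out", "payload": {"deltas": [0,-0.008,0.007,0.04,0,-0.007,0.007,0.04,0,-0.007,0.007,0,0,-0.007,0.008,0,0,-0.006,0.008,0,0,-0.006,0.008,0]}}

```text
time_s: 5.4
tcp_pos: [0.5579, -0.1501, 0.1972]
eef_rot: [[-0.398, 0.916, 0.046], [0.917, 0.399, -0.006], [-0.024, 0.039, -0.999]]
force: [0.5, 0.6, -0.3]
width: -0.004
```

```bash
python3 - <<'E'
from h import *
s=st(); R=s['eef_rot'];p=s['tcp_pos']
q=np.array(p)-HG; print('box coords',q@BX,q@BY,p[2])
im,d,pp=snap('side','side4.png')
cv2.imwrite('pics/crop4.png',cv2.resize(im[120:320,210:410,::-1],None,fx=3,fy=3,interpolation=cv2.INTER_CUBIC))
E
```

```text
t 5.4 tcp [ 0.5579 -0.1501  0.1972] F [ 0.55  0.56 -0.35] w -0.004
[[-0.3979, 0.9163, 0.0458], [0.9171, 0.3986, -0.0064], [-0.0241, 0.0394, -0.9989]] [-0.38   0.198 -0.243  1.085  0.011  0.781]
box coords -0.1315589117572391 0.04220500999946095 0.19718357630543162
```

View pics/crop4.png

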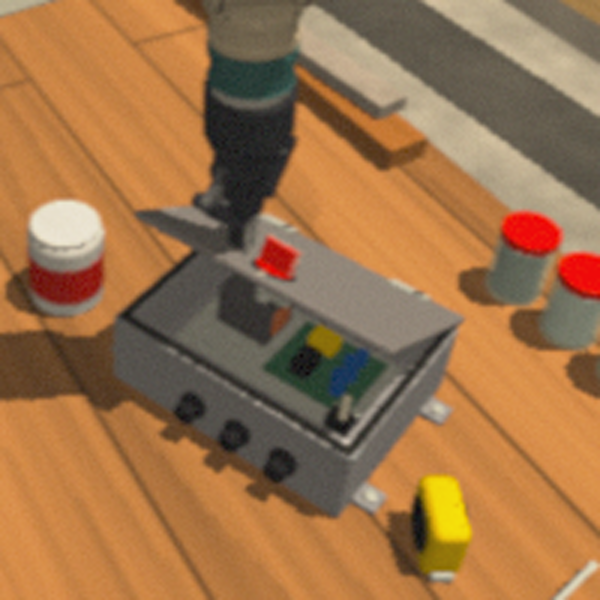

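>>> {"api": "carry_out", "payload": {"deltas": [0,-0.006,0.009,0,0,-0.006,0.009,0,0,-0.005,0.009,0,0,-0.005,0.009,0,0,-0.004,0.009,0,0,-0.003,0.009,0,0,-0.002,0.009,0]}}

```text
time_s: 6.03
tcp_pos: [0.5288, -0.164, 0.1257]
eef_rot: [[-0.398, 0.916, 0.044], [0.917, 0.399, -0.006], [-0.023, 0.038, -0.999]]
force: [0.3, -0.0, 0.3]
width: -0.001
```

```bash
python3 - <<'E'
from h import *
s=st(); R=s['eef_rot'];p=s['tcp_pos']
q=np.array(p)-HG; print('box coords',q@BX,q@BY,p[2])
im,d,pp=snap('side','side5.png')
cv2.imwrite('pics/crop5.png',cv2.resize(im[120:320,210:410,::-1],None,fx=3,fy=3,interpolation=cv2.INTER_CUBIC))
E
```

```text
t 6.0333 tcp [ 0.5288 -0.164   0.1257] F [ 0.28 -0.05  0.25] w -0.001
[[-0.3984, 0.9161, 0.0441], [0.9169, 0.399, -0.0056], [-0.0228, 0.0382, -0.999]] [-0.424  0.222 -0.377  0.929  0.013  0.737]
box coords -0.16380105408913062 0.041057874555116745 0.12567053077849186
```

View pics/crop5.png

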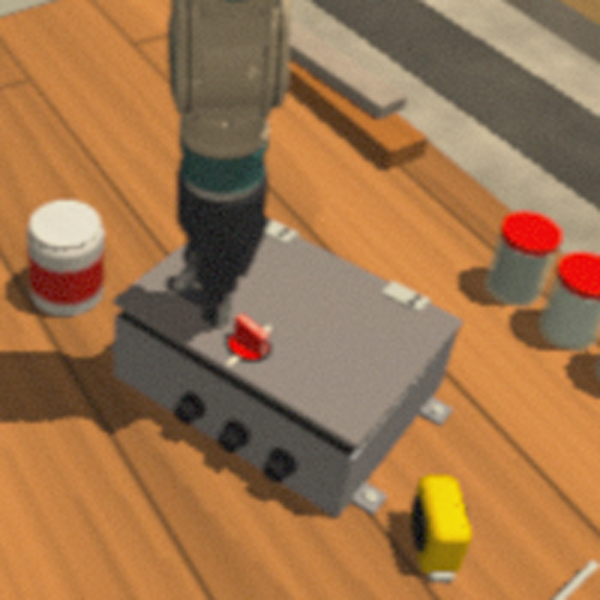

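>>> {"api": "carry_out", "payload": {"deltas": [0,0,-0.02,0,0,0,-0.03,0,0,0,-0.03,0,0,0,-0.03,0,-0.02,-0.004,0,0,-0.02,-0.003,0,0,0,0,0,0], "hand": 0.6}}

```text
time_s: 6.67
tcp_pos: [0.5285, -0.2021, 0.2324]
eef_rot: [[-0.401, 0.916, 0.028], [0.916, 0.401, -0.002], [-0.013, 0.025, -1.0]]
force: [0.9, 0.2, -0.9]
width: 0.601
```

```bash
python3 - <<'E'
from h import *
s=st(); R=s['eef_rot'];p=s['tcp_pos']
q=np.array(p)-HG; print('box coords',q@BX,q@BY,p[2])
for n in ['wrist','side','scene']:
    im,d,pp=snap(n,n+'6.png')
    for t in ['wing_grip','cover_edge','cover_middle']:
        for m in models.landmark_of(t,n)[:1]:
            r,c=m['location']; w=px2w(r,c,d[int(r),int(c)],pp); qq=w-HG
            print(n,t,round(m['confidence'],2),r,c,np.round(w,4),'box',np.round([qq@BX,qq@BY,w[2]],4))
im=cv2.imread('pics/side6.png'); cv2.imwrite('pics/crop6.png',cv2.resize(im[180:300,230:370],None,fx=5,fy=5,interpolation=cv2.INTER_CUBIC))
E
```

```text
t 6.6667 tcp [ 0.5285 -0.2021  0.2324] F [ 0.86  0.21 -0.95] w 0.601
[[-0.4007, 0.9158, 0.0277], [0.9161, 0.4009, -0.0019], [-0.0128, 0.0246, -0.9996]] [-0.485  0.165 -0.205  1.175  0.011  0.674]
box coords -0.17932969986505112 0.00619207206473316 0.23236632507507643
wrist wing_grip 0.93 198.5 267.0 [ 0.5381 -0.1951  0.1301] box [-0.1678  0.0088  0.1301]
wrist cover_edge 0.72 196.9 228.4 [ 0.5153 -0.2138  0.1048] box [-0.1961  0.0008  0.1048]
wrist cover_middle 0.59 194.4 340.5 [ 0.5972 -0.1785  0.0999] box [-0.107   0.0005  0.0999]
side wing_grip 0.55 230.7 295.9 [ 0.5433 -0.2111  0.1278] box [-0.1694 -0.0079  0.1278]
side cover_edge 0.79 242.6 285.1 [ 0.5085 -0.2167  0.1034] box [-0.2035  0.0008  0.1034]
side cover_middle 0.66 223.3 302.7 [ 0.5919 -0.1747  0.1002] box [-0.1103  0.006   0.1002]
scene wing_grip 0.48 197.3 161.1 [ 0.5442 -0.2064  0.1285] box [-0.1667 -0.004   0.1285]
scene cover_edge 0.68 189.4 158.8 [ 0.4386 -0.2324  0.0019] box [-0.2738  0.0144  0.0019]
scene cover_middle 0.87 218.0 173.8 [ 0.5915 -0.1841  0.1013] box [-0.1144 -0.0024  0.1013]
```

View pics/wrist6.png

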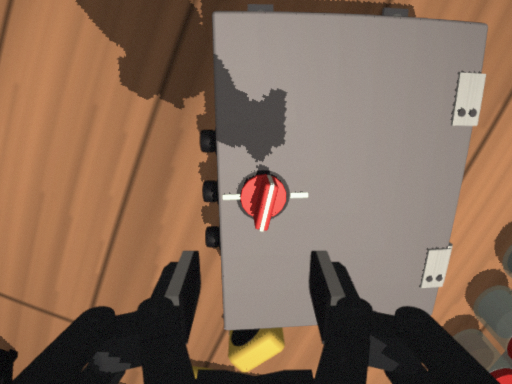

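View pics/crop6.png

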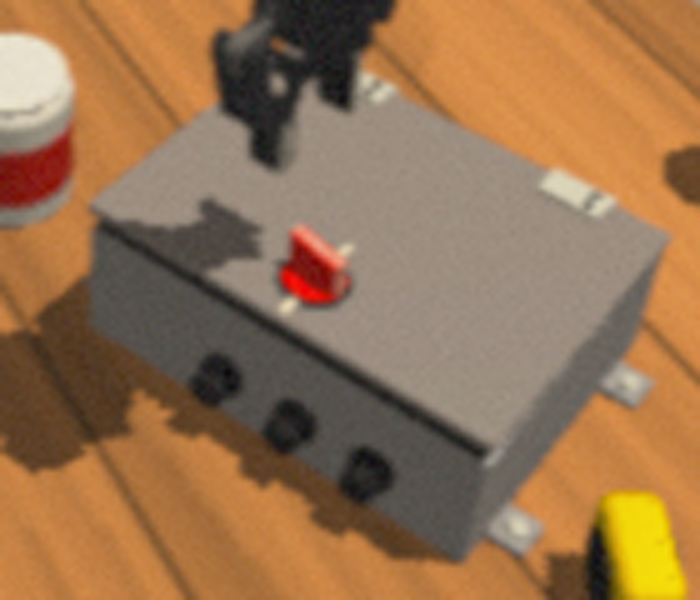

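The wrist view shows the wing at about (265,198) with its slot line from (262,228) to (272,180), and the marks at (231,197) and (299,195). I'll work out the wing axis and angle in 3D.

```bash
python3 - <<'E'
from h import *
im=cv2.imread('pics/wrist6.png'); cv2.imwrite('pics/crop6w.png',cv2.resize(im[160:240,210:320],None,fx=7,fy=7,interpolation=cv2.INTER_CUBIC))
q=np.load('pics/wrist6.png.npz'); im=q['im'];d=q['d'];p={k:q[k] for k in ['fx','fy','cx','cy','k1','cam_to_world']}
W=cloud(d,p); hsv=cv2.cvtColor(im,cv2.COLOR_RGB2HSV)
reg=np.zeros(d.shape,bool); reg[165:238,215:315]=1
white=reg&(hsv[...,2]>170)&(hsv[...,1]<90)
n,l,stt,cen=cv2.connectedComponentsWithStats(white.astype(np.uint8))
for i in range(1,n):
    if stt[i,4]<15: continue
    P=W[(l==i)&(d>0)]; c=P.mean(0); v=np.linalg.svd(P[:,:2]-c[:2],full_matrices=False)[2][0]; v=v*np.sign(v[0])
    print(i,stt[i],cen[i],'w',np.round(c,4),'ang',np.arctan2(v[1],v[0]), 'ext',np.ptp((P[:,:2]-c[:2])@v),'zr',np.percentile(P[:,2],[5,50,95]))
red=reg&(hsv[...,1]>120)&((hsv[...,0]<8)|(hsv[...,0]>172))&(d>0)
R=W[red|(white&reg)]; 
top=R[(R[:,2]>.121)]; 
qq=top-HG; print('top n',len(top),'box x',(qq@BX).min(),(qq@BX).max(),'y',(qq@BY).min(),(qq@BY).max(),top.mean(0), cv2.minAreaRect(top[:,:2].astype(np.float32)*1000))
disc=R[R[:,2]<.112]; qq=disc-HG; print('disc',cv2.minEnclosingCircle(disc[:,:2].astype(np.float32)), (qq@BX).min(),(qq@BX).max(),(qq@BY).min(),(qq@BY).max(), np.median(disc[:,2]))
cov=W[(hsv[...,1]<40)&(d>0)&(abs(W[...,2]-.1)<.02)]
qq=cov-HG; A=np.c_[qq@BX,qq@BY,np.ones(len(qq))]
for _ in range(5):
    k=np.linalg.lstsq(A,cov[:,2],rcond=None)[0]; r=abs(cov[:,2]-A@k); m=r<max(.002,2*r.std()) ; A=A[m];cov=cov[m]
print('cover plane dz/dx,dz/dy,z at hinge',k,'z at wing',k@[-.172,0,1],len(cov))
E
```

```text
1 [259 184  16  48 211] [266.51184834 207.56398104] w [ 0.5409 -0.2022  0.1285] ang -1.3404486987968989 ext 0.04930480978461399 zr [0.12808798 0.1292255  0.13035183]
2 [290 192  19   7 123] [298.93495935 195.09756098] w [ 0.566  -0.1917  0.1019] ang 0.4086621775455294 ext 0.014569774356698355 zr [0.10081337 0.10190564 0.10317703]
3 [222 194  19   7 119] [230.61344538 196.94117647] w [ 0.5169 -0.2132  0.1048] ang 0.45728936240803475 ext 0.014137314043153541 zr [0.10387265 0.10472352 0.105948  ]
top n 689 box x -0.1760669760119755 -0.1603833429862809 y -0.016977386543901227 0.019791417639337693 [ 0.53970637 -0.20091597  0.12829966] ((540.4163208007812, -202.13156127929688), (10.528487205505371, 36.67049789428711), 11.442843437194824)
disc ((0.548046350479126, -0.23284293711185455), 0.051405008882284164) -0.21287312084059298 -0.1334294159347969 -0.06287373341563844 0.019863753637928062 0.10664760481942312
cover plane dz/dx,dz/dy,z at hinge [-0.04843154 -0.00053902  0.09478483] z at wing 0.10311505136514479 68540
```

View pics/crop6w.png

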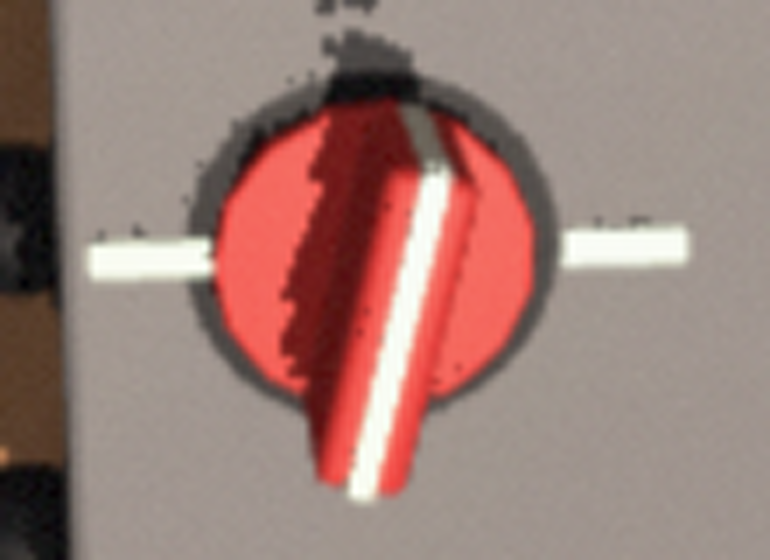

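>>> {"api": "carry_out", "payload": {"deltas": [0,0,0,0.07,0,0,0,0.07,0,0,0,0.07,0,0,0,0], "hand": 0.5}}

```text
time_s: 7.6
tcp_pos: [0.5263, -0.1983, 0.2307]
eef_rot: [[-0.195, 0.981, 0.023], [0.981, 0.195, 0.002], [-0.003, 0.023, -1.0]]
force: [-0.1, 0.6, -0.2]
width: 0.5
```

```bash
python3 - <<'E'
from h import *
s=st(); R=s['eef_rot'];p=s['tcp_pos']
print(deltas([.5405,-.2022,.134],R,p),np.arctan2(R[1][1],R[0][1]))
E
```

```text
t 7.6 tcp [ 0.5263 -0.1983  0.2307] F [-0.14  0.59 -0.17] w 0.5
[[-0.1945, 0.9806, 0.0235], [0.9809, 0.1945, 0.0019], [-0.0027, 0.0234, -0.9997]] [-0.481  0.164 -0.21   1.177  0.013  0.894]
[-0.00633647  0.0108653   0.09702397] 0.19581994358723964
```

>>> {"api": "carry_out", "payload": {"deltas": [-0.003,0.005,0,0,-0.003,0.005,0,0,0,0,0.02,0,0,0,0.02,0,0,0,0.015,0,0,0,0,0]}}

```text
time_s: 8.1
tcp_pos: [0.5439, -0.2043, 0.1768]
eef_rot: [[-0.203, 0.979, 0.03], [0.979, 0.203, -0.001], [-0.008, 0.03, -1.0]]
force: [-0.0, -0.1, -0.7]
width: 0.499
```

```bash
python3 - <<'E'
from h import *
s=st(); R=s['eef_rot'];p=s['tcp_pos']
print(deltas([.5405,-.2022,.134],R,p),np.arctan2(R[1][1],R[0][1]))
E
```

```text
t 8.1 tcp [ 0.5439 -0.2043  0.1768] F [-0.01 -0.13 -0.73] w 0.499
[[-0.2029, 0.9787, 0.0305], [0.9792, 0.2031, -0.0015], [-0.0076, 0.0295, -0.9995]] [-0.476  0.23  -0.248  1.065  0.013  0.89 ]
[ 0.00305914 -0.00420045  0.0426359 ] 0.20456383743835801
```

>>> {"api": "carry_out", "payload": {"deltas": [0.003,-0.005,0,0,0,0,0.014,0,0,0,0.014,0,0,0,0.012,0,0,0,0,0]}}

```text
time_s: 8.52
tcp_pos: [0.542, -0.2036, 0.1391]
eef_rot: [[-0.206, 0.978, 0.035], [0.978, 0.206, -0.004], [-0.011, 0.033, -0.999]]
force: [0.1, 0.6, 0.1]
width: 0.498
```

```bash
python3 - <<'E'
from h import *
s=st(); R=s['eef_rot'];p=s['tcp_pos']
print(deltas([.5405,-.2022,.134],R,p),np.arctan2(R[1][1],R[0][1]))
im,d,pp=snap('wrist','wrist7.png')
im,d,pp=snap('side','side7.png')
cv2.imwrite('pics/crop7.png',cv2.resize(im[180:300,230:370,::-1],None,fx=5,fy=5,interpolation=cv2.INTER_CUBIC))
E
```

```text
t 8.5167 tcp [ 0.542  -0.2036  0.1391] F [0.06 0.57 0.08] w 0.498
[[-0.2062, 0.9779, 0.0349], [0.9785, 0.2064, -0.0038], [-0.011, 0.0334, -0.9994]] [-0.477  0.256 -0.3    0.981  0.013  0.886]
[ 0.00168306 -0.00133557  0.0050419 ] 0.20801802638567643
```

View pics/crop7.png

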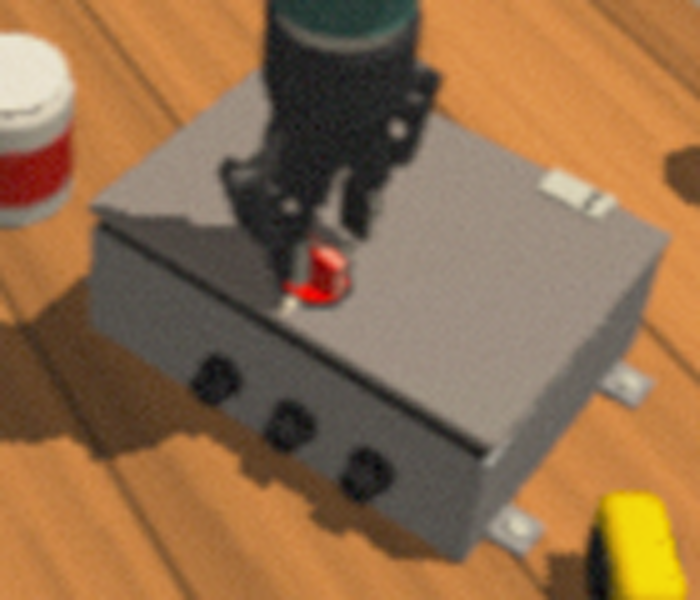

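View pics/wrist7.png

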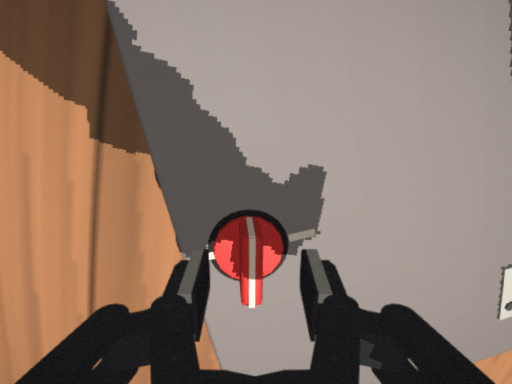

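The wrist view shows the bar upright at column 251, centred between the pads (about columns 205 and 305). I'll go down a bit more and grip.

>>> {"api": "carry_out", "payload": {"deltas": [0.002,-0.001,0.005,0,0,0,0,0,0,0,0,0,0,0,0,0,0,0,0,0,0,0,0,0], "hand": 0, "force": 50}}

```text
time_s: 9.12
tcp_pos: [0.5402, -0.2038, 0.1377]
eef_rot: [[-0.205, 0.978, 0.034], [0.979, 0.205, -0.01], [-0.017, 0.031, -0.999]]
force: [1.3, -0.4, -2.7]
width: 0.1
```

>>> {"api": "carry_out", "payload": {"deltas": [0,0,0.003,0,0,0,0.003,0,0,0,0.003,0]}}

```text
time_s: 9.37
tcp_pos: [0.5394, -0.2042, 0.1311]
eef_rot: [[-0.205, 0.978, 0.032], [0.979, 0.205, -0.012], [-0.018, 0.029, -0.999]]
force: [-4.7, 1.4, 7.4]
width: 0.098
```

```bash
python3 - <<'E'
from h import *
s=st()
E
```

```text
t 9.3667 tcp [ 0.5394 -0.2042  0.1311] F [-4.67  1.38  7.45] w 0.098
[[-0.2045, 0.9783, 0.0318], [0.9787, 0.205, -0.0116], [-0.0179, 0.0288, -0.9994]] [-0.476  0.26  -0.314  0.963  0.004  0.889]
```

>>> {"api": "carry_out", "payload": {"deltas": [0,0,0.004,0,0,0,0.004,0,0,0,0.004,0]}}

```text
time_s: 9.62
tcp_pos: [0.5391, -0.2045, 0.1289]
eef_rot: [[-0.204, 0.978, 0.031], [0.979, 0.205, -0.013], [-0.019, 0.028, -0.999]]
force: [-10.4, 4.7, 23.8]
width: 0.102
```

>>> {"api": "carry_out", "payload": {"deltas": [0,0,0.005,0,0,0,0.005,0]}}

```text
time_s: 9.78
tcp_pos: [0.5392, -0.2045, 0.1288]
eef_rot: [[-0.204, 0.978, 0.032], [0.979, 0.205, -0.014], [-0.02, 0.028, -0.999]]
force: [-11.6, 4.1, 29.3]
width: 0.099
```

```bash
python3 - <<'E'
from h import *
s=st()
im,d,p=snap('side','side8.png')
cv2.imwrite('pics/crop8.png',cv2.resize(im[180:300,230:370,::-1],None,fx=5,fy=5,interpolation=cv2.INTER_CUBIC))
W=cloud(d,p); hsv=cv2.cvtColor(im,cv2.COLOR_RGB2HSV); q=W-HG
bx=q@BX; by=q@BY
m=(hsv[...,1]<45)&(d>0)&(abs(W[...,2]-.097)<.012)&(bx<-.03)&(bx>-.19)&(by<-.03)&(by>-.12)
A=np.c_[bx[m],by[m],np.ones(m.sum())]; k=np.linalg.lstsq(A,W[m][:,2],rcond=None)[0]; print('cover',k,m.sum(),'z at -.17:',k@[-.172,-.0,1])
E
```

```text
t 9.7833 tcp [ 0.5392 -0.2045  0.1288] F [-11.59   4.06  29.3 ] w 0.099
[[-0.2043, 0.9784, 0.032], [0.9787, 0.2048, -0.0139], [-0.0201, 0.0285, -0.9994]] [-0.476  0.262 -0.317  0.957  0.002  0.889]
cover [-0.0003434  -0.00147962  0.09427581] 949 z at -.17: 0.09433487859010202
```

View pics/crop8.png

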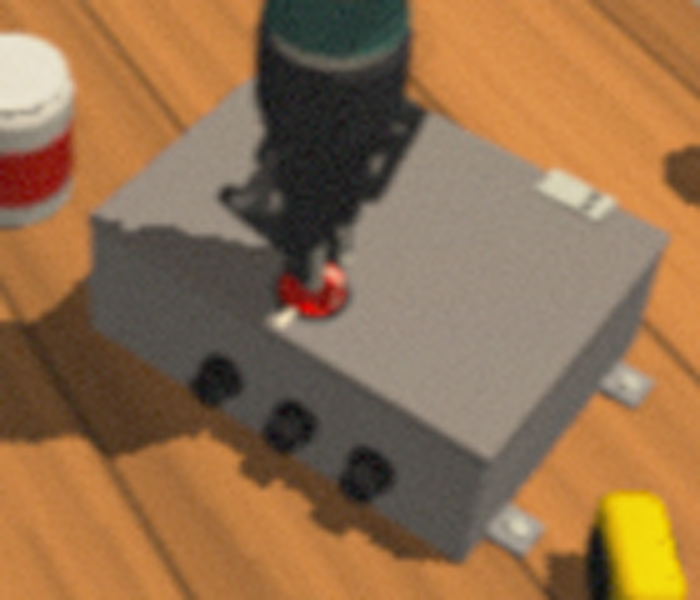

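>>> {"api": "carry_out", "payload": {"deltas": [0,0,0.004,0.1,0,0,0.004,0.1,0,0,0.004,0.1,0,0,0.004,0.1,0,0,0.004,0.1]}}

```text
time_s: 10.25
tcp_pos: [0.5388, -0.2045, 0.129]
eef_rot: [[0.308, 0.951, 0.034], [0.951, -0.308, -0.018], [-0.006, 0.038, -0.999]]
force: [-10.4, 3.6, 22.7]
width: 0.1
```

```bash
python3 - <<'E'
from h import *
s=st();R=s['eef_rot'];print('yaw',np.arctan2(R[1][1],R[0][1]),s['torque'])
E
```

```text
t 10.25 tcp [ 0.5388 -0.2045  0.129 ] F [-10.42   3.64  22.7 ] w 0.1
[[0.308, 0.9508, 0.0339], [0.9514, -0.3076, -0.0175], [-0.0062, 0.0377, -0.9993]] [-0.475  0.259 -0.321  0.953 -0.     1.409]
yaw -0.31289651276447905 [0.85925889 2.21308177 0.08484308]
```

>>> {"api": "carry_out", "payload": {"deltas": [0,0,0.004,0.1,0,0,0.004,0.1,0,0,0.004,0.1,0,0,0.004,0.1,0,0,0.004,0.1]}}

```text
time_s: 10.67
tcp_pos: [0.5385, -0.2044, 0.129]
eef_rot: [[0.742, 0.67, 0.035], [0.671, -0.741, -0.021], [0.012, 0.039, -0.999]]
force: [-9.5, 3.7, 21.9]
width: 0.097
```

```bash
python3 - <<'E'
from h import *
s=st();R=s['eef_rot'];print('yaw',np.arctan2(R[1][1],R[0][1]),s['torque'])
E
```

```text
t 10.6667 tcp [ 0.5385 -0.2044  0.129 ] F [-9.5   3.65 21.87] w 0.097
[[0.7416, 0.67, 0.0352], [0.6708, -0.7414, -0.021], [0.012, 0.0392, -0.9992]] [-0.474  0.257 -0.324  0.949 -0.003  1.933]
yaw -0.8359361806261318 [0.84308269 2.24135391 0.04069636]
```

>>> {"api": "carry_out", "payload": {"deltas": [0,0,0.004,0.1,0,0,0.004,0.1,0,0,0.004,0.1,0,0,0.004,0.03,0,0,0.004,0]}}

```text
time_s: 11.08
tcp_pos: [0.5384, -0.2042, 0.129]
eef_rot: [[0.925, 0.377, 0.036], [0.378, -0.925, -0.025], [0.024, 0.037, -0.999]]
force: [-9.4, 4.2, 22.3]
width: 0.097
```

```bash
python3 - <<'E'
from h import *
s=st();R=s['eef_rot'];print('yaw',np.arctan2(R[1][1],R[0][1]),s['torque'])
snap('wrist','wrist9.png')
E
```

```text
t 11.0833 tcp [ 0.5384 -0.2042  0.129 ] F [-9.38  4.17 22.27] w 0.097
[[0.9254, 0.3774, 0.0364], [0.3783, -0.9253, -0.0247], [0.0243, 0.0367, -0.999]] [-0.472  0.255 -0.326  0.946 -0.006  2.282]
yaw -1.183580607734266 [0.83160306 2.26108662 0.02520418]
```

View pics/wrist9.png

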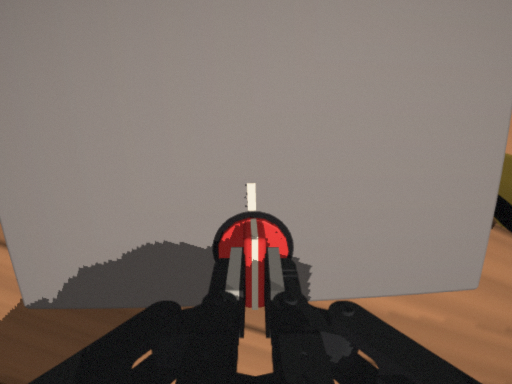

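>>> {"api": "carry_out", "payload": {"deltas": [0,0,0,0,0,0,0,0]}}

```text
time_s: 11.3
tcp_pos: [0.5385, -0.2039, 0.1318]
eef_rot: [[0.925, 0.379, 0.038], [0.38, -0.925, -0.025], [0.025, 0.038, -0.999]]
force: [-0.3, 0.3, 0.4]
width: 0.104
```

>>> {"api": "carry_out", "payload": {"deltas": [0,0,0,0,0,0,0,0,0,0,-0.002,0,0,0,-0.004,0,0,0,-0.01,0,0,0,-0.02,0,0,0,-0.03,0,0,0,-0.03,0,0,0,0,0], "hand": 0.5}}

```text
time_s: 12.05
tcp_pos: [0.535, -0.2011, 0.2305]
eef_rot: [[0.925, 0.379, 0.037], [0.38, -0.925, -0.023], [0.026, 0.035, -0.999]]
force: [0.1, -0.3, 0.7]
width: 0.497
```

```bash
python3 - <<'E'
from h import *
s=st();R=s['eef_rot'];print('yaw',np.arctan2(R[1][1],R[0][1]),s['torque'])
im,d,p=snap('wrist','wrist10.png')
W=cloud(d,p); hsv=cv2.cvtColor(im,cv2.COLOR_RGB2HSV); q=W-HG; bx=q@BX; by=q@BY
white=(hsv[...,2]>150)&(hsv[...,1]<90)&(abs(bx+.172)<.045)&(abs(by)<.04)&(d>0)
n,l,stt,cen=cv2.connectedComponentsWithStats(white.astype(np.uint8))
for i in range(1,n):
    if stt[i,4]<15: continue
    P=W[(l==i)]; P=P[P[:,2]>np.median(P[:,2])-.004]; c=P.mean(0); v=np.linalg.svd(P[:,:2]-c[:2],full_matrices=False)[2][0]; v=v*np.sign(v[0])
    print(i,stt[i],cen[i],'w',np.round(c,4),'ang',np.arctan2(v[1],v[0]))
m=(hsv[...,1]<45)&(d>0)&(abs(W[...,2]-.097)<.012)&(bx<-.03)&(bx>-.2)&(abs(by)<.12)&(abs(by)>.03)
A=np.c_[bx[m],by[m],np.ones(m.sum())]; k=np.linalg.lstsq(A,W[m][:,2],rcond=None)[0]; print('cover',k,m.sum())
E
```

```text
t 12.05 tcp [ 0.535  -0.2011  0.2305] F [ 0.06 -0.29  0.71] w 0.497
[[0.9246, 0.379, 0.0369], [0.38, -0.9247, -0.0226], [0.0255, 0.0349, -0.9991]] [-0.471  0.166 -0.209  1.153 -0.003  2.281]
yaw -1.1817857797649614 [-0.01265483 -0.02241723  0.03320474]
1 [ 202  133  106   64 4263] [256.35984049 156.20947689] w [ 0.5639 -0.1948  0.0965] ang -1.2220494350797206
2 [254 174   4  47 178] [255.52808989 196.62359551] w [ 0.5412 -0.2023  0.1232] ang 0.3958193459068839
47 [255 222   5   6  18] [256.83333333 224.55555556] w [ 0.5122 -0.2164  0.0977] ang 0.20477070342251893
cover [-0.01442391 -0.00026872  0.09448865] 52595
```

View pics/wrist10.png

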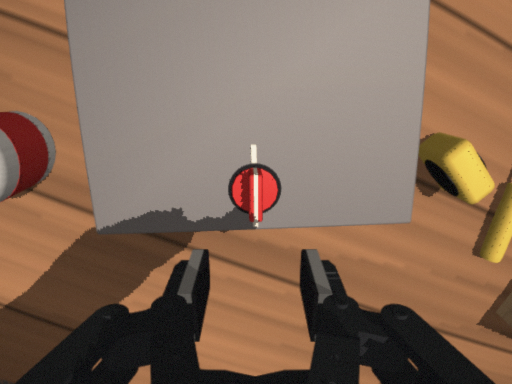

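```bash
python3 - <<'E'
from h import *
s=bot.get_state(); print(deltas([.5946,-.1801,.13],s['eef_rot'],s['tcp_pos']))
E
```

```text
[0.06139306 0.00067201 0.09984439]
```

>>> {"api": "carry_out", "payload": {"deltas": [0.02,0,0,0,0.02,0,0,0,0.021,0.001,0,0,0,0,0,0,0,0,0.025,0,0,0,0.025,0,0,0,0.025,0,0,0,0,0], "hand": 0}}

```text
time_s: 12.77
tcp_pos: [0.5956, -0.1797, 0.1532]
eef_rot: [[0.925, 0.378, 0.037], [0.379, -0.925, -0.023], [0.025, 0.035, -0.999]]
force: [-0.9, 0.3, -1.3]
width: 0.003
```

```bash
python3 - <<'E'
from h import *
s=st(); print(deltas([.5946,-.1801,.117],s['eef_rot'],s['tcp_pos']))
E
```

```text
t 12.7667 tcp [ 0.5956 -0.1797  0.1532] F [-0.92  0.32 -1.26] w 0.003
[[0.925, 0.3783, 0.0366], [0.3792, -0.925, -0.0228], [0.0253, 0.0349, -0.9991]] [-0.394  0.31  -0.195  1.023 -0.007  2.359]
[-0.00200751 -0.0012559   0.03615597]
```

>>> {"api": "carry_out", "payload": {"deltas": [-0.002,-0.001,0.015,0,0,0,0.012,0,0,0,0.005,0,0,0,0.003,0,0,0,0.003,0,0,0,0.003,0]}}

```text
time_s: 13.27
tcp_pos: [0.5932, -0.1806, 0.1139]
eef_rot: [[0.925, 0.378, 0.034], [0.379, -0.925, -0.022], [0.023, 0.033, -0.999]]
force: [-8.4, 3.9, 20.3]
width: 0.001
```

>>> {"api": "carry_out", "payload": {"deltas": [0,0,0.003,0,0,0,0.003,0,0,0,0.003,0]}}

```text
time_s: 13.52
tcp_pos: [0.5932, -0.1806, 0.1141]
eef_rot: [[0.925, 0.378, 0.034], [0.379, -0.925, -0.022], [0.023, 0.034, -0.999]]
force: [-5.6, 2.9, 10.1]
width: 0.002
```

```bash
cat >> h.py <<'E'
def slope(fn):
    im,d,p=snap('side',fn); W=cloud(d,p); hsv=cv2.cvtColor(im,cv2.COLOR_RGB2HSV); q=W-HG; bx=q@BX; by=q@BY
    m=(hsv[...,1]<45)&(d>0)&(abs(W[...,2]-.097)<.012)&(bx<-.01)&(bx>-.2)&(by<-.035)&(by>-.125)
    A=np.c_[bx[m],by[m],np.ones(m.sum())]; b=W[m][:,2]
    for _ in range(3):
        k=np.linalg.lstsq(A,b,rcond=None)[0]; r=abs(b-A@k); g=r<max(.002,2*r.std()); A,b=A[g],b[g]
    print('cover slope side',k,len(b))
E
python3 - <<'E'
from h import *
s=st(); slope('side11.png')
E
```

```text
t 13.5167 tcp [ 0.5932 -0.1806  0.1141] F [-5.58  2.87 10.12] w 0.002
[[0.9251, 0.3781, 0.034], [0.3789, -0.9252, -0.0223], [0.0231, 0.0336, -0.9992]] [-0.396  0.344 -0.239  0.948 -0.007  2.357]
cover slope side [ 0.00148609 -0.00052866  0.09468373] 969
```

>>> {"api": "carry_out", "payload": {"deltas": [0,0,0.005,0,0,0,0.005,0,0,0,0.005,0,0,0,0.005,0]}}

```text
time_s: 13.9
tcp_pos: [0.5932, -0.1806, 0.1139]
eef_rot: [[0.925, 0.379, 0.036], [0.38, -0.925, -0.024], [0.024, 0.036, -0.999]]
force: [-9.4, 4.0, 21.1]
width: 0.002
```

```bash
python3 - <<'E'
from h import *
s=st(); slope('side12.png'); s=st()
E
```

```text
t 13.9 tcp [ 0.5932 -0.1806  0.1139] F [-9.43  3.95 21.08] w 0.002
[[0.9247, 0.379, 0.0356], [0.3799, -0.9247, -0.0243], [0.0237, 0.036, -0.9991]] [-0.396  0.343 -0.241  0.945 -0.009  2.356]
cover slope side [ 0.00206876 -0.00199564  0.09456595] 968
t 13.95 tcp [ 0.5932 -0.1806  0.1139] F [-9.58  4.46 21.42] w 0.001
[[0.9247, 0.379, 0.0358], [0.3799, -0.9247, -0.0244], [0.0238, 0.0362, -0.9991]] [-0.396  0.343 -0.241  0.945 -0.009  2.356]
```

>>> {"api": "carry_out", "payload": {"deltas": [0,0,0.007,0,0,0,0.007,0,0,0,0.007,0]}}

```text
time_s: 14.2
tcp_pos: [0.5932, -0.1806, 0.1138]
eef_rot: [[0.924, 0.38, 0.037], [0.381, -0.924, -0.027], [0.025, 0.039, -0.999]]
force: [-14.6, 5.4, 31.6]
width: 0.001
```

```bash
python3 - <<'E'
from h import *
s=st(); slope('side13.png'); slope('side13b.png'); s=st()
im=cv2.imread('pics/side13.png')
cv2.imwrite('pics/crop13.png',cv2.resize(im[180:300,230:370],None,fx=5,fy=5,interpolation=cv2.INTER_CUBIC))
im,d,p=snap('wrist','wrist13.png')
E
```

```text
t 14.2 tcp [ 0.5932 -0.1806  0.1138] F [-14.57   5.4   31.63] w 0.001
[[0.9243, 0.3798, 0.0375], [0.3809, -0.9242, -0.0265], [0.0246, 0.0388, -0.9989]] [-0.395  0.341 -0.243  0.941 -0.01   2.356]
cover slope side [ 0.00299304 -0.00159533  0.09461327] 986
cover slope side [ 0.00374676 -0.00338508  0.094614  ] 985
t 14.3 tcp [ 0.5932 -0.1806  0.1138] F [-14.34   6.53  31.78] w -0.003
[[0.9243, 0.3799, 0.0375], [0.3809, -0.9242, -0.0266], [0.0246, 0.0389, -0.9989]] [-0.395  0.341 -0.243  0.941 -0.01   2.356]
```

View pics/crop13.png

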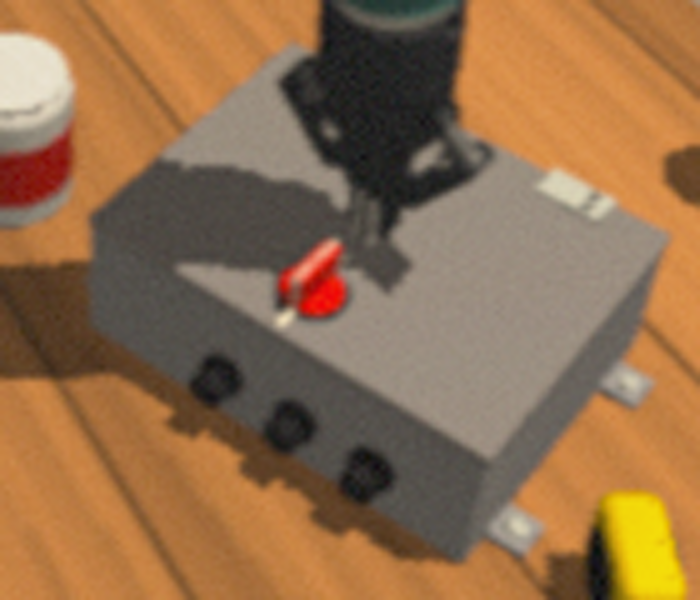

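View pics/wrist13.png

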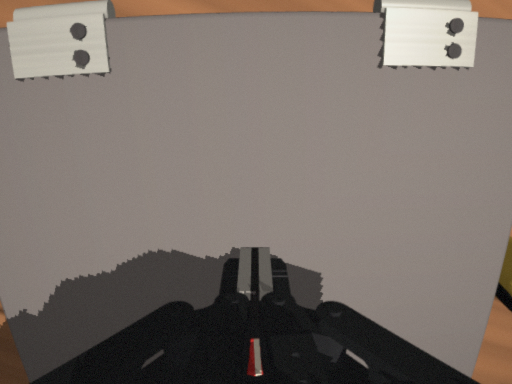

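>>> {"api": "carry_out", "payload": {"deltas": [0,0,0.006,0,0,0,0.006,0,0,0,0.006,0]}}

```text
time_s: 14.6
tcp_pos: [0.5932, -0.1805, 0.1139]
eef_rot: [[0.924, 0.381, 0.04], [0.382, -0.924, -0.029], [0.026, 0.042, -0.999]]
force: [-12.3, 5.1, 27.4]
width: 0.005
```

```bash
python3 - <<'E'
from h import *
s=st(); slope('side14.png'); im,d,p=snap('scene','scene14.png'); s=st()
for t in ['tin','screwdriver','tape']:
    for m in models.landmark_of(t,'scene')[:1]: print(t,m)
cv2.imwrite('pics/crop14.png',cv2.resize(im[130:310,40:280,::-1],None,fx=3,fy=3,interpolation=cv2.INTER_CUBIC)); st()
E
```

```text
t 14.6 tcp [ 0.5932 -0.1805  0.1139] F [-12.29   5.14  27.38] w 0.005
[[0.9239, 0.3806, 0.0399], [0.3819, -0.9238, -0.0287], [0.026, 0.0418, -0.9988]] [-0.395  0.339 -0.246  0.937 -0.011  2.355]
cover slope side [ 0.00397249 -0.00170989  0.09482082] 997
t 14.7 tcp [ 0.5931 -0.1805  0.1139] F [-12.18   5.01  25.95] w 0.002
[[0.9239, 0.3806, 0.0399], [0.3818, -0.9238, -0.0287], [0.0259, 0.0418, -0.9988]] [-0.395  0.339 -0.246  0.938 -0.011  2.355]
tin {'location': [185.1, 248.8], 'confidence': 0.82}
tape {'location': [261.6, 99.6], 'confidence': 0.57}
t 14.85 tcp [ 0.5932 -0.1805  0.1139] F [-12.05   5.21  26.95] w -0.004
[[0.9239, 0.3806, 0.0399], [0.3818, -0.9238, -0.0287], [0.0259, 0.0417, -0.9988]] [-0.395  0.34  -0.246  0.938 -0.011  2.355]
```

View pics/crop14.png

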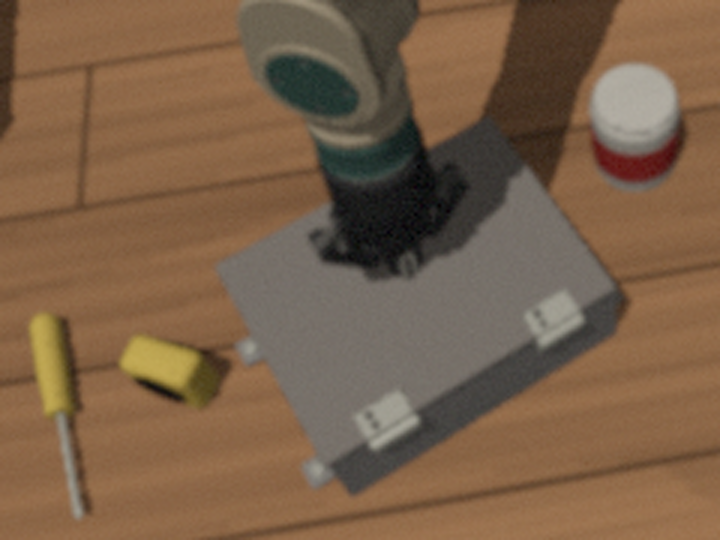

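The cover is flush and the push is steady at about 27 N. The tin, screwdriver and tape measure haven't moved, so I'm handing in.

```bash
python3 - <<'E'
from h import *
print(workorder.close_job()); st()
E
```

```text
the job is handed in; nothing more can be done
None
the job is handed in; nothing more can be done
```

The control box is closed and locked. I handed the job in at about 14.9 s, with the shut fingers still pressing the cover down near cover_middle.

- **Closing and locking:** I swung the cover down, gripped the wing and pressed the cover home with about 22–29 N. Holding that, I turned the wing about 1.39 rad clockwise.
- **Lock check after letting go:** The slot line was within about 1° of the marks, putting the wing at about 1.58–1.60 rad. The cover rose only to 0.014 rad, against 0.048 rad before locking, so the lock holds.
- **Final press:** I pressed with about 27 N. The fingertip height stayed the same to within 0.3 mm between 10 and 32 N, so the cover is bottomed out. The camera put the cover slope at 0.001–0.004 rad, which is flush within measurement noise.
- **Bystanders:** The tin, screwdriver and tape measure look unmoved in the last picture. The network did not report the screwdriver in that picture, and its tape position was about 6 pixels off the first reading, so I judged those two by eye.
- **Off nominal:** The tool tilted slowly to about 0.05 rad over the moves, and the last push carries about 13 N sideways. Neither had any visible effect.

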